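# Stand the spare voice card by the synthesizer and hold its panel open

## Task

I am about to fit a spare voice card in the plywood-cased synthesizer and need both hands for it. Slide the card with the orange pull bar up out of the card rack and stand it upright in the middle of the white bench stand, without dropping it; then let go of it, lift the synthesizer's hinged panel by its bow handle and hold it open at 50 degrees for me. Finish while still holding the panel there (it falls shut if released), and leave the other two cards, the screwdriver and the jar alone.

Things in the scene. Friction and masses are not known exactly. Their poses are not given: they have to be found in the camera images.
- voice_card: the spare card, loose, 110 g: green circuit board 3 mm thick (x), 100 mm wide (y), with an orange pull bar 10 mm thick, 100 mm wide and 12 mm tall along its top edge; 82 mm tall in all. Origin: middle of the bottom edge; z up to the bar, whose middle is 76 mm above the origin; x normal to the board. Chips on the board's lower part stand out 4 mm. It starts in one of three slots of the card rack, its bottom edge 12 mm above the table
- card_rack: plywood card rack, fixed: base 165 (x) x 130 (y) x 12 mm with two cheeks at y = +-51 to 61 mm, 62 mm tall, lined with grey strips that leave five upright grooves at x = -55, -27.5, 0, 27.5 and 55 mm, each 5 mm wide, open at the top. A card stands on the base with its two side edges in the grooves (50 mm deep). Three cards stand at x = -55, 0 and 55 mm, in any order, with x of card and rack alike. Origin: centre of the underside
- card_stand: bench stand, fixed: white base 80 (x) x 100 (y) x 8 mm with two pairs of bent steel fingers (12 mm wide) at y = +-38 mm, forming one upright slot along y, 7 mm wide at x = 0, whose mouth flares at 45 degrees from 42 mm above the table to 30 mm wide at its top, 54 mm above the table. A card stands in it on its bottom edge with its width along y. Origin: centre of the underside
- stand_slot (a point): middle of the stand's slot on its floor (8 mm above the table): the middle of a card's bottom edge belongs here. Axes as the stand's
- case: the synthesizer, fixed: plywood case 266 (x) x 320 (y) mm; its side cheeks are 116 mm tall; an aluminium control panel with knobs and jacks covers its top, at 110 mm above the table when closed. The panel is 244 mm (from hinge to front edge) x 292 mm, hinged along its far (+x) edge (hinge line at x = 118 mm); it weighs about 0.8 kg with its handle and falls shut by its own weight from any angle. Origin: centre of the underside; -x towards the front edge
- panel_hinge (a point): middle of the panel's hinge line, 108.5 mm above the table; the line runs along this point's y; it does not move with the panel
- handle_bar (a point): the dark steel bow handle on the panel: a round bar 10 mm thick and 120 mm long, parallel to the hinge (its y), on two legs. This point: the middle of the bar, 214 mm from the hinge line towards the front edge and 41.5 mm above it when closed (40 mm above the panel's face); it moves with the panel. z is the panel's outward normal. 30 mm from the panel's front edge, 56 mm from the nearest jacks
- panel (a joint): panel's opening angle in rad: 0 closed and level, grows as its front edge is lifted; stop at 1.4. 50 degrees = 0.873
- io_card: bystander in the rack: same size of card, blue board, black bar
- memory_card: bystander in the rack: same size of card, blue board, grey bar
- screwdriver: bystander: screwdriver 180 mm long lying on the table beyond the bench stand and the rack
- screw_jar: bystander: glass jar with a steel cap, 56 mm in diameter, 62 mm tall. Origin: centre of the underside
Things that resemble listed ones, but are neither listed nor needed, are in the scene too. What is shaped like the voice_card but pink or yellow is not meant.

How it is judged:
By the outcome, as a careful person would: the job done as asked, in the order asked, and still so for the second after the job is handed in, while the arm keeps its last pose, push and grip.
It also fails if it takes over 58 s, if anything falls off the work surface, if the arm or the gripper's body presses on something with over 40 N, if the wrist force passes 120 N, or if a joint passes its speed limit or range.

## Robot

A 6-joint arm with a two-finger parallel gripper is mounted at the origin on the work surface. World frame = base frame: x ahead of the robot, y to its left, z up, the work surface at z = 0. Lengths are in m, angles in rad, forces in N, time in s.
With the tool pointing down it reaches from about 0.375 to 0.975 m from the base axis. Payload 3.8 kg.
Tool frame: the origin (TCP) lies midway between the tips of the shut fingers; the grasp point (between the pads) lies 19 mm behind it; z points along the fingers, y is the direction in which the jaws open and shut (so a half turn about z gives the same grasp; the last joint's range is limited). The gripper opens to 85 mm and grips with 20 to 120 N. Pads are 22 mm wide; open, the fingers measure 114 mm over their backs; the gripper's body (76 mm by 85 mm) begins 54 mm behind the grasp point. The pads swing forward as they close: fully open they stand 13 mm farther back than shut.
Start: joints at [-1.151, 0.264, 1.604, -0, 1.274, -0.037], TCP at [0.298, -0.606, 0.231] pointing down, gripper open.
Joint ranges: [-2.63, 2.63], [-0.94, 2.18], [0.31, 2.57], [-1.31, 4.45], [0, 2.66], [-2.55, 2.55]. Speed limits (rad/s): [2.57, 2.57, 3.14, 3.14, 3.14, 3.14].

## Interface

Orientations are given as a rotation vector (axis times angle).
In Python, from workcell import bot gives the robot as it stands.
- The arm moves only by the tool arm_command, never from a script. Its argument "targets" is text: rows parted by semicolons, each of 7 numbers parted by spaces: the shift along the tool's x, y, z in mm, then the turn, a rotation vector about the tool's x, y, z in degrees, then the opening, from 0 (shut) to 1 (fully open). A call has 1 to 10 rows; each row is the pose to reach, as a shift and turn from the pose commanded when the call began, along the tool's axes at that moment; what a row does not reach only later rows make up. A row lasts 1/12 s, in which the tool goes at most 41.7 mm and 7.16 degrees, less where a joint would pass 70% of its speed; a pose out of reach is approached as far as the arm can. A call with a gripper value outside its range is refused whole. The fingers move at their own pace and stop on an object; "newtons" is the grip in N (left out, the last holds). Time passes only in rows, so rows that repeat a pose let the fingers close. It gives the time, the measured TCP pose, the force and the opening at its end, in the units of the state.
- bot.read_state(): the state, without advancing time (a new reading comes with each control period).
- bot.read_camera(name): name is "scene" or "top" or "wrist"; returns (picture, depth): 420x560x3 uint8, blue, green, red; 420x560 float32, m along the optical axis (not along the pixel's ray), 0 where there is no reading.
- bot.camera_params(name): a dict with "fov_y" (degrees; the focal length in pixels is half the picture's height over the tangent of half this angle, whatever the lens; pixels are square), "cx", "cy" (the principal point, pixels), "xyz" and "rotation" of the camera in the world; the wrist camera has in their place "T_tool_cam" (4x4, takes a point from camera to tool coordinates, whose origin is the TCP and whose axes are the flange's). Camera axes: x right, y up, looking along -z (the intrinsics and any distortion apply to the point x, -y, -z); pixel columns grow to the right and rows downward; lengths in m; the calibration is good to about 2 mm. The wrist camera is an equidistant fisheye: a pixel r from the principal point sees the ray r / f radians off the axis. A picture is of the moment at which its call begins: read the wrist's pose just before it. camera_params takes no time and is no camera call.
- bot.finish_job(): hands the job in, once; it reports no verdict.
The state is a dict: "time": time; "q": joint angles; "joint_vel": joint speeds; "joint_torque": joint torques, N m; "tool_pos": TCP position; "tcp_rot": TCP orientation; "wrist_force": force on the tool from outside, world axes, zero at the start; "torque": the same for the moment, N m; "width": opening from 0.0 (shut) to 1.0 (fully open).
Only numpy, scipy, OpenCV 4.12 (cv2) and the standard library are available. Lean on these libraries where they do the work, as an engineer would, in place of code of your own. Each camera call takes 0.05 s, during which the arm holds its last target.

## Working session

There is one attempt and no reset: what is moved stays moved. The work goes in short steps, Python scripts to look and compute and a tool call to move; the robot and the scene stay as the last step left them, time stands still between calls to the robot, and variables do not carry over. Pictures are saved under pics/ and viewed, and the job is handed in when it is done.

Besides the shell and the picture viewer there is one more tool, called after "Request:" as a command line: name --argument value ..., lists and objects as JSON in quotes. arm_command: Moves the arm, as the interface text tells. Its arguments: {"type":"object","properties":{"targets":{"type":"string"},"newtons":{"type":"number"}},"required":["targets"]}

```bash
ls; mkdir -p pics
cat > h.py <<'E'
import numpy as np, cv2
from workcell import bot
from scipy.spatial.transform import Rotation as R
E
python3 - <<'E'
from h import *
s=bot.read_state(); print(s)
for n in ("scene","top"):
    p,d=bot.read_camera(n); cv2.imwrite(f"pics/{n}0.png",p); np.save(f"{n}0.npy",d)
    print(n,bot.camera_params(n))
print(bot.camera_params("wrist"))
E
```

```text
pics
{'time': 0.0, 'q': array([-1.15091863e+00,  2.64772938e-01,  1.60536290e+00,  1.61704611e-05,
        1.27370928e+00, -3.69129600e-02]), 'joint_vel': array([ 0.00066152, -0.00130248, -0.00094763, -0.0004528 ,  0.0011683 ,
       -0.0003429 ]), 'joint_torque': array([ 3.86465599e-04, -5.15112376e+01, -3.67314005e+01,  3.48389358e-05,
        1.30702194e-02,  1.86037170e-06]), 'tool_pos': array([ 0.29742039, -0.60513054,  0.2299547 ]), 'tcp_rot': array([-3.05785343e+00, -7.10794504e-01,  6.49069832e-04]), 'wrist_force': array([-0.17441054,  0.18439892,  0.46503354]), 'torque': array([ 0.03384343, -0.02113325, -0.026301  ]), 'width': 0.9996962355483654}
scene {'fov_y': 54.460379381010306, 'cx': 281.5488400650606, 'cy': 207.28785297638285, 'xyz': array([ 0.83974558, -0.13298666,  0.86979894]), 'rotation': array([0.45295717, 0.22811049, 0.91641847])}
top {'fov_y': 52.68968744800591, 'cx': 273.0415424354543, 'cy': 217.5403198539005, 'xyz': array([0.37358311, 0.10955308, 1.26759181]), 'rotation': array([ 0.07414852, -0.10004013, -1.57064756])}
{'fov_y': 65.70646984690485, 'cx': 281.1117945432204, 'cy': 207.35939642873856, 'T_tool_cam': array([[-5.83740849e-04,  9.60129339e-01,  2.79555559e-01,
         7.18593264e-02],
       [ 9.99999635e-01,  7.34743108e-04, -4.35361683e-04,
         1.37506120e-04],
       [-6.23405046e-04,  2.79555203e-01, -9.60129418e-01,
        -1.41298928e-01],
       [ 0.00000000e+00,  0.00000000e+00,  0.00000000e+00,
         1.00000000e+00]])}
```

View pics/scene0.png

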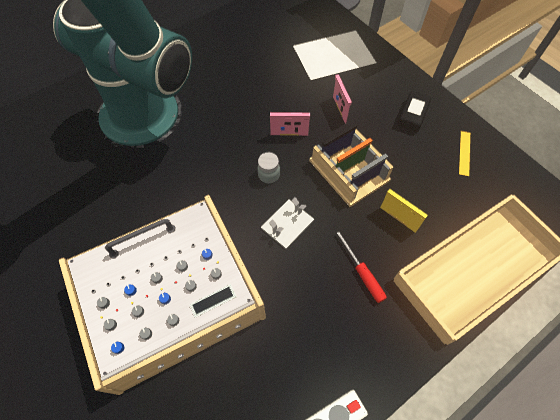

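View pics/top0.png

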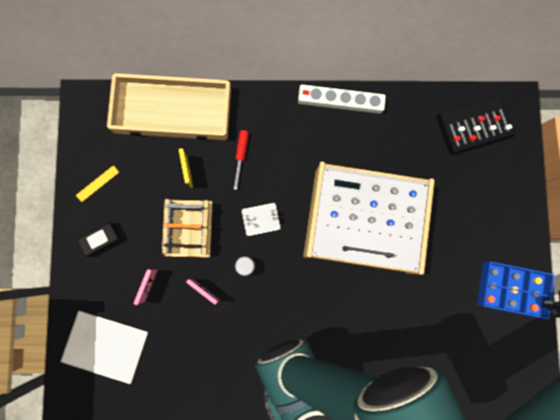

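The target is the orange-barred card in the rack's middle groove: scene (355,150), top (184,226). Possible confusions are:
- pink cards at scene (290,124) and (342,98)
- yellow cards at scene (404,210) and (464,153)
- the dark-bar (338,142) and grey-bar (370,170) cards in the rack
- the red screwdriver at scene (370,280)

Next I check a close crop and measure.

```bash
cat >> h.py <<'E'
def deproj(name,d,pr=None):
    P=bot.camera_params(name); H,W=d.shape
    f=H/2/np.tan(np.radians(P["fov_y"])/2)
    v,u=np.mgrid[0:H,0:W].astype(float)
    x=(u-P["cx"])/f; y=(v-P["cy"])/f
    c=np.stack([x*d,-y*d,-d],-1)
    return c@R.from_rotvec(P["rotation"]).as_matrix().T+P["xyz"]
def project(name,X):
    P=bot.camera_params(name); f=420/2/np.tan(np.radians(P["fov_y"])/2)
    c=(np.atleast_2d(X)-P["xyz"])@R.from_rotvec(P["rotation"]).as_matrix()
    return np.stack([P["cx"]+f*c[:,0]/-c[:,2],P["cy"]-f*c[:,1]/-c[:,2]],-1)
def ray(name,uv,z):
    P=bot.camera_params(name); f=420/2/np.tan(np.radians(P["fov_y"])/2)
    uv=np.atleast_2d(uv); c=np.stack([(uv[:,0]-P["cx"])/f,-(uv[:,1]-P["cy"])/f,-np.ones(len(uv))],-1)
    w=c@R.from_rotvec(P["rotation"]).as_matrix().T
    return P["xyz"]+w*((z-P["xyz"][2])/w[:,2])[:,None]
E
python3 - <<'E'
from h import *
s=cv2.imread("pics/scene0.png"); t=cv2.imread("pics/top0.png")
a=cv2.resize(s[80:260,230:430],None,fx=2,fy=2,interpolation=cv2.INTER_CUBIC)
b=cv2.resize(t[180:280,140:300],None,fx=2.5,fy=2.5,interpolation=cv2.INTER_CUBIC)
c=np.zeros((600,800,3),np.uint8);c[:a.shape[0],:a.shape[1]]=a;c[:b.shape[0],400:400+b.shape[1]]=b
e=cv2.resize(t[150:280,295:445],None,fx=1.7,fy=1.7); c[300:300+e.shape[0],420:420+e.shape[1]]=e
cv2.imwrite("pics/crop0.png",c)
for n,im in (("scene",s),("top",t)):
    X=deproj(n,np.load(n+"0.npy")); 
    print(n,"table z",np.median(X[...,2]) )
    hsv=cv2.cvtColor(im,cv2.COLOR_BGR2HSV)
    m=(cv2.inRange(hsv,(5,150,120),(17,255,255))>0)&(X[...,2]>.075)&(X[...,2]<.11)
    k,l,st,ce=cv2.connectedComponentsWithStats(m.astype(np.uint8))
    for i in range(1,k):
        if st[i,4]>20:
            p=X[l==i]; print(st[i],ce[i],np.median(p,0),p.min(0),p.max(0))
            rr=cv2.minAreaRect((p[:,:2]*1000).astype(np.float32));print(rr)
E
```

```text
scene table z 0.0008871873113394657
[337 138  35  25 164] [353.97560976 149.29268293] [0.48477686 0.34000663 0.09457746] [0.47804354 0.28841353 0.08346104] [0.49076108 0.38884525 0.09895766]
((484.2850341796875, 338.62872314453125), (100.2847671508789, 11.616188049316406), 88.80107879638672)
top table z -0.001732477775885033
[165 224  37   4 119] [182.1092437  225.70588235] [0.48117514 0.34514748 0.09192592] [0.47771184 0.29013303 0.08071626] [0.48689576 0.38962554 0.09832259]
((482.412353515625, 339.85711669921875), (99.57134246826172, 8.836355209350586), 89.05328369140625)
```

View pics/crop0.png

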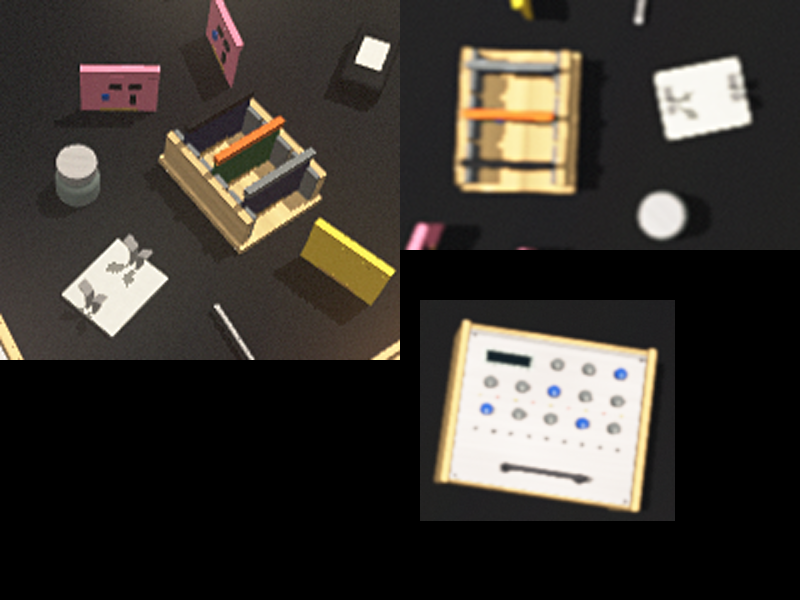

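The close crop confirms an orange bar on a green board in the middle groove, between the black bar and the grey bar. The bar measures 100 x 10 mm at about (0.483, 0.339), with its top at z ≈ 0.094. Next I measure the stand and the handle.

Run:
```python
from h import *
for n in ("scene","top"):
    im=cv2.imread(f"pics/{n}0.png"); X=deproj(n,np.load(n+"0.npy")); hsv=cv2.cvtColor(im,cv2.COLOR_BGR2HSV)
    m=(hsv[...,1]<70)&(hsv[...,2]>150)&(X[...,2]<.03)&(X[...,0]>.42)&(X[...,0]<.58)&(X[...,1]>.1)&(X[...,1]<.25)
    m=cv2.morphologyEx(m.astype(np.uint8),cv2.MORPH_CLOSE,np.ones((3,3)))
    k,l,st,ce=cv2.connectedComponentsWithStats(m); i=1+np.argmax(st[1:,4]); v,u=np.nonzero(l==i)
    p=ray(n,np.stack([u,v],-1),.008)
    print(n,"stand",st[i],cv2.minAreaRect((p[:,:2]*1000).astype(np.float32)), np.median(X[l==i],0))
    # fingers tall
    m=(X[...,2]>.03)&(X[...,2]<.07)&(X[...,0]>.42)&(X[...,0]<.58)&(X[...,1]>.12)&(X[...,1]<.25)
    k,l,st,ce=cv2.connectedComponentsWithStats(m.astype(np.uint8))
    for i in range(1,k):
        if st[i,4]>3: print("  finger",st[i,4],ce[i],X[l==i].mean(0))
    # panel handle
    m=(X[...,2]>.135)&(X[...,2]<.165)&(X[...,0]>.15)&(X[...,0]<.6)&(X[...,1]>-.4)&(X[...,1]<.05)
    k,l,st,ce=cv2.connectedComponentsWithStats(m.astype(np.uint8))
    for i in range(1,k):
        if st[i,4]>20:
            v,u=np.nonzero(l==i); p=ray(n,np.stack([u,v],-1),.15)
            print("  handle",st[i],X[l==i].mean(0),cv2.minAreaRect((p[:,:2]*1000).astype(np.float32)),cv2.minAreaRect((X[l==i][:,:2]*1000).astype(np.float32)))
    m=(X[...,2]>.1)&(X[...,2]<.118)&(X[...,0]>.15)&(X[...,0]<.7)&(X[...,1]>-.5)&(X[...,1]<.08)&(hsv[...,1]<60)&(hsv[...,2]>130)
    m=cv2.morphologyEx(m.astype(np.uint8),cv2.MORPH_CLOSE,np.ones((5,5)))
    k,l,st,ce=cv2.connectedComponentsWithStats(m); i=1+np.argmax(st[1:,4]); v,u=np.nonzero(l==i)
    p=ray(n,np.stack([u,v],-1),.11)
    print("  panel",st[i],cv2.minAreaRect((p[:,:2]*1000).astype(np.float32)),np.median(X[l==i],0))
    m=(X[...,2]>.1)&(X[...,2]<.125)&(X[...,0]>.15)&(X[...,0]<.7)&(X[...,1]>-.5)&(X[...,1]<.08)
    k,l,st,ce=cv2.connectedComponentsWithStats(m.astype(np.uint8)); i=1+np.argmax(st[1:,4]); v,u=np.nonzero(l==i)
    p=ray(n,np.stack([u,v],-1),.114)
    print("  case",st[i],cv2.minAreaRect((p[:,:2]*1000).astype(np.float32)))
    # jar
```

```text
scene stand [270 199  44  45 933] ((509.42852783203125, 133.86622619628906), (80.6304702758789, 84.62615203857422), 11.52579402923584) [0.51402904 0.1354818  0.00853111]
  finger 46 [295.26086957 202.2826087 ] [0.49552682 0.16060918 0.0464768 ]
  finger 29 [301.34482759 207.13793103] [0.51425066 0.16371818 0.04758144]
  handle [105 219  66  34 383] [ 0.41237003 -0.16544273  0.15227078] ((413.5887756347656, -164.162841796875), (128.125244140625, 19.905864715576172), 82.18871307373047) ((411.3410949707031, -164.38528442382812), (128.5347900390625, 10.60183048248291), 81.32296752929688)
  panel [   68   201   187   180 16824] ((502.9945068359375, -179.0955810546875), (292.2089538574219, 247.17526245117188), 81.2051010131836) [ 0.51232603 -0.19050389  0.11026037]
  case [   59   195   205   196 21245] ((506.90618896484375, -179.38926696777344), (319.5613098144531, 268.88641357421875), 81.17634582519531)
top stand [242 204  28  32 693] ((507.892822265625, 134.57363891601562), (83.04898071289062, 85.09506225585938), 11.40722370147705) [0.50918121 0.13649285 0.00643619]
  finger 24 [247.33333333 216.54166667] [0.51249644 0.16367419 0.04634569]
  finger 17 [248.82352941 223.47058824] [0.49214612 0.15920063 0.04856757]
  handle [345 246  49  11 182] [ 0.40911728 -0.16245388  0.15174154] ((409.36517333984375, -162.27432250976562), (128.65757751464844, 9.791389465332031), 81.02450561523438) ((409.1058349609375, -163.73097229003906), (127.51961517333984, 9.684795379638672), 80.95479583740234)
  panel [ 312  167  116  104 8962] ((500.73236083984375, -178.18756103515625), (293.2119445800781, 248.74354553222656), 81.10718536376953) [ 0.49275021 -0.17760652  0.1090988 ]
  case [  307   162   127   112 10453] ((503.5358581542969, -179.15745544433594), (320.6018371582031, 264.7726745605469), 81.09866333007812)
```

Run:
```python
from h import *
for n in ("scene","top"):
    im=cv2.imread(f"pics/{n}0.png"); X=deproj(n,np.load(n+"0.npy")); hsv=cv2.cvtColor(im,cv2.COLOR_BGR2HSV)
    reg=(X[...,0]>.4)&(X[...,0]<.6)&(X[...,1]>.04)&(X[...,1]<.25)
    m=(hsv[...,1]<70)&(hsv[...,2]>140)&(X[...,2]<.03)&reg
    m=cv2.morphologyEx(m.astype(np.uint8),cv2.MORPH_CLOSE,np.ones((3,3)))
    k,l,st,ce=cv2.connectedComponentsWithStats(m); i=1+np.argmax(st[1:,4]); v,u=np.nonzero(l==i)
    p=ray(n,np.stack([u,v],-1),.008)
    print(n,"stand",st[i],cv2.minAreaRect((p[:,:2]*1000).astype(np.float32)), np.median(X[l==i],0))
    m=(X[...,2]>.035)&(X[...,2]<.058)&reg
    k,l,st,ce=cv2.connectedComponentsWithStats(m.astype(np.uint8))
    for i in range(1,k):
        if st[i,4]>3: print("  finger",st[i,4],ce[i],X[l==i].mean(0),X[l==i].max(0)[2])
    m=(X[...,2]>.055)&(X[...,2]<.075)&(X[...,0]>.35)&(X[...,0]<.5)&(X[...,1]>.1)&(X[...,1]<.25)
    print("jar",X[m].mean(0),np.ptp(X[m],axis=0))
```

```text
scene stand [ 261  199   53   49 1188] ((511.1030578613281, 126.25513458251953), (80.56912231445312, 100.4499282836914), 11.70363998413086) [0.51528727 0.12734518 0.00855771]
  finger 42 [295.14285714 201.88095238] [0.49506073 0.16057082 0.0477719 ] 0.05605885486024542
  finger 27 [301.55555556 206.92592593] [0.51458593 0.1640074  0.04881111] 0.055262048905417194
  finger 48 [272.66666667 223.83333333] [0.5097076  0.08630762 0.04756627] 0.05543251277125283
  finger 31 [279.4516129  229.41935484] [0.53036017 0.08993444 0.04917047] 0.055731647415165564
jar [0.37629894 0.16958874 0.06206157] [0.14066976 0.04852562 0.01112562]
top stand [242 203  38  33 880] ((509.9472351074219, 126.0656967163086), (83.74540710449219, 102.7126693725586), 11.26464557647705) [0.50691078 0.12610613 0.00643041]
  finger 24 [272.875      211.29166667] [0.52783124 0.08965792 0.04598198] 0.05362288992577757
  finger 23 [247.26086957 216.43478261] [0.51273093 0.16385619 0.04705401] 0.054757751595945425
  finger 19 [274.47368421 218.15789474] [0.50765431 0.08510127 0.04725019] 0.055227249208647855
  finger 17 [248.82352941 223.47058824] [0.49214612 0.15920063 0.04856757] 0.05605721320136037
jar [0.37232953 0.17009552 0.0606596 ] [0.13641918 0.04831595 0.01033981]
```

```bash
cat >> h.py <<'E'
def down(az):  # tool pointing down with tool y at azimuth az deg
    a=np.radians(az); y=np.array([np.cos(a),np.sin(a),0]); z=np.array([0,0,-1.]); return R.from_matrix(np.stack([np.cross(y,z),y,z],1))
def go(pos,Rt):
    s=bot.read_state(); Rc=R.from_rotvec(s["tcp_rot"])
    d=Rc.inv().apply(np.array(pos)-s["tool_pos"])*1000; r=np.degrees((Rc.inv()*Rt).as_rotvec())
    print("t",round(s["time"],2),"pos",s["tool_pos"].round(4),"F",s["wrist_force"].round(1),"w",round(s["width"],3),"q",s["q"].round(2))
    print("shift",d.round(1),"turn",r.round(2))
E
python3 - <<'E'
from h import *
go((.4833,.3392,.20),down(-1.1))
go((.4833,.3392,.20),down(178.9))
E
```

```text
t 0.1 pos [ 0.2975 -0.6052  0.23  ] F [-0.2 -0.6 -0.2] w 1.0 q [-1.15  0.26  1.61  0.    1.27 -0.04]
shift [ 583.3 -765.5   31.7] turn [ -0.11  -0.07 -62.73]
t 0.1 pos [ 0.2975 -0.6052  0.23  ] F [-0.2 -0.6 -0.2] w 1.0 q [-1.15  0.26  1.61  0.    1.27 -0.04]
shift [ 583.3 -765.5   31.7] turn [-8.0000e-02  1.2000e-01  1.1727e+02]
```

Request:
arm_command --targets "583 -765 0 0 0 -62.7 0.47;583 -765 0 0 0 -62.7 0.47;583 -765 0 0 0 -62.7 0.47;583 -765 0 0 0 -62.7 0.47;583 -765 0 0 0 -62.7 0.47;583 -765 0 0 0 -62.7 0.47;583 -765 0 0 0 -62.7 0.47;583 -765 0 0 0 -62.7 0.47;583 -765 0 0 0 -62.7 0.47;583 -765 0 0 0 -62.7 0.47"

```text
time: 0.93
tool_pos: [0.3777, -0.1949, 0.2309]
tcp_rot: [-2.239, -2.203, -0.0]
wrist_force: [0.2, 0.3, -0.4]
width: 0.471
```

Run:
```python
from h import *
go((.4833,.3392,.20),down(-1.1))
```

```text
t 0.93 pos [ 0.3777 -0.1949  0.2309] F [ 0.2  0.3 -0.4] w 0.471 q [-0.54 -0.23  2.1   0.    1.26 -0.52]
shift [535.8  96.8  31.1] turn [-0.01 -0.01  0.16]
```

Request:
arm_command --targets "536 97 0 0 0 0 0.47;536 97 0 0 0 0 0.47;536 97 0 0 0 0 0.47;536 97 0 0 0 0 0.47;536 97 0 0 0 0 0.47;536 97 0 0 0 0 0.47;536 97 0 0 0 0 0.47;536 97 0 0 0 0 0.47;536 97 0 0 0 0 0.47;536 97 0 0 0 0 0.47"

```text
time: 1.77
tool_pos: [0.46, 0.2136, 0.231]
tcp_rot: [2.242, 2.2, -0.001]
wrist_force: [0.9, -0.8, 0.3]
width: 0.466
```

Request:
arm_command --targets "100 10 20 0 0 0 0.47;100 10 20 0 0 0 0.47;100 10 20 0 0 0 0.47;100 10 20 0 0 0 0.47;100 10 20 0 0 0 0.47;100 10 20 0 0 0 0.47"

```text
time: 2.27
tool_pos: [0.4721, 0.3104, 0.2109]
tcp_rot: [2.243, 2.199, -0.002]
wrist_force: [-0.2, 0.6, 0.5]
width: 0.472
```

Run:
```python
from h import *
go((.4833,.3392,.20),down(-1.1))
```

```text
t 2.27 pos [0.4721 0.3104 0.2109] F [-0.2  0.6  0.5] w 0.472 q [ 0.54  0.07  1.86 -0.    1.21  0.56]
shift [29.  10.7 10.8] turn [-0.05  0.07 -0.02]
```

Request:
arm_command --targets "29 11 11 0 0 0 0.47;29 11 11 0 0 0 0.47;29 11 11 0 0 0 0.47;29 11 11 0 0 0 0.47"

```text
time: 2.6
tool_pos: [0.484, 0.3386, 0.2005]
tcp_rot: [2.244, 2.198, -0.001]
wrist_force: [-0.5, -0.2, -1.0]
width: 0.471
```

```bash
cat >> h.py <<'E'
def wcam(out=None):
    s=bot.read_state(); p,d=bot.read_camera("wrist")
    if out: cv2.imwrite(out,p)
    P=bot.camera_params("wrist"); f=420/2/np.tan(np.radians(P["fov_y"])/2)
    v,u=np.mgrid[0:420,0:560].astype(float); x=u-P["cx"];y=v-P["cy"]; r=np.hypot(x,y)+1e-9; th=r/f
    # depth along axis
    c=np.stack([x/r*np.tan(th)*d,-y/r*np.tan(th)*d,-d],-1)
    T=P["T_tool_cam"]; t=c@T[:3,:3].T+T[:3,3]
    return p,d,t@R.from_rotvec(s["tcp_rot"]).as_matrix().T+s["tool_pos"],t
E
python3 - <<'E'
from h import *
p,d,X,t=wcam("pics/w1.png"); hsv=cv2.cvtColor(p,cv2.COLOR_BGR2HSV)
m=(cv2.inRange(hsv,(4,150,100),(17,255,255))>0)&(X[...,2]>.07)&(X[...,2]<.11)
k,l,st,ce=cv2.connectedComponentsWithStats(m.astype(np.uint8)); i=1+np.argmax(st[1:,4])
q=X[l==i]; print(st[i],np.median(q,0),cv2.minAreaRect((q[:,:2]*1000).astype(np.float32)))
top=q[q[:,2]>.088]; print(cv2.minAreaRect((top[:,:2]*1000).astype(np.float32)))
go((.4833,.3392,.20),down(-1.1))
E
```

```text
[ 275  138   13  120 1424] [0.48445543 0.34709357 0.09270716] ((484.6559753417969, 342.5823059082031), (98.93815612792969, 9.423988342285156), 88.5654067993164)
((484.6675109863281, 342.58355712890625), (98.93090057373047, 9.314697265625), 88.48735046386719)
t 2.65 pos [0.4841 0.3387 0.2008] F [-0.1 -1.  -0.7] w 0.47 q [ 0.57  0.13  1.82 -0.    1.19  0.59]
shift [ 0.5 -0.8  0.8] turn [ 0.01  0.01 -0.1 ]
```

View pics/w1.png

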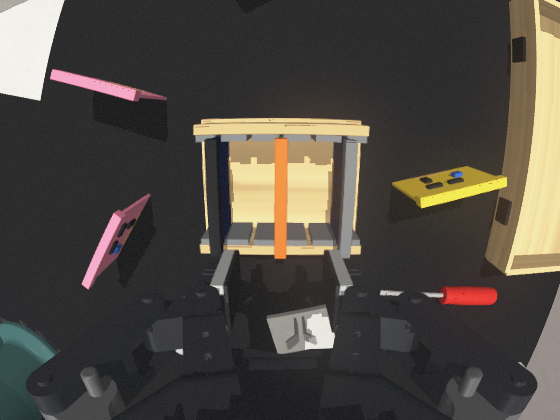

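The wrist view shows the orange bar at column 281, rows 138–258, between the grey bar (347) and the dark bar (215), and centred between the fingers. It agrees with the fixed cameras to 1–3 mm, so I descend.

Request:
arm_command --targets "1 0 30 0 0 0 0.47;1 0 60 0 0 0 0.47;1 0 90 0 0 0 0.47;1 0 110 0 0 0 0.47;1 0 120 0 0 0 0.47;1 0 127 0 0 0 0.47;1 0 132 0 0 0 0.47;1 0 132 0 0 0 0.47;1 0 132 0 0 0 0.47"

```text
time: 3.4
tool_pos: [0.4849, 0.3415, 0.0696]
tcp_rot: [2.243, 2.199, 0.003]
wrist_force: [0.7, -0.5, 0.5]
width: 0.47
```

Request:
arm_command --targets "0 0 0 0 0 0 0.2;0 0 0 0 0 0 0.1;0 0 0 0 0 0 0;0 0 0 0 0 0 0;0 0 0 0 0 0 0;0 0 0 0 0 0 0" --newtons 50

```text
time: 3.9
tool_pos: [0.4847, 0.3417, 0.0697]
tcp_rot: [2.243, 2.199, 0.003]
wrist_force: [-2.0, -0.4, 4.7]
width: 0.104
```

Run:
```python
from h import *
p,d,X,t=wcam("pics/w2.png")
go((.484,.34,.20),down(-1.1)); print(bot.read_state()["torque"])
```

```text
t 3.95 pos [0.4846 0.3417 0.0696] F [-1.5  0.1  6.5] w 0.108 q [0.57 0.26 1.93 0.   0.95 0.59]
shift [  -1.5   -0.4 -130.4] turn [ 0.08 -0.06 -0.03]
[-0.02665694  0.29967453 -0.09845186]
```

View pics/w2.png

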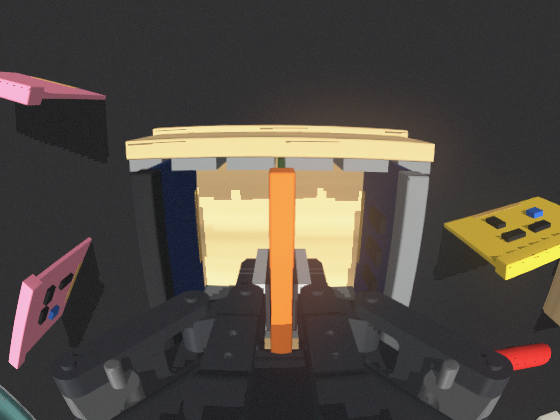

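The jaws stopped at 0.106, about 9–10 mm, so the bar is held between the pads (column 282). Now I lift straight up.

Request:
arm_command --targets "0 0 -5 0 0 0 0;0 0 -12 0 0 0 0;0 0 -20 0 0 0 0;0 0 -30 0 0 0 0;0 0 -40 0 0 0 0;0 0 -50 0 0 0 0;0 0 -60 0 0 0 0;0 0 -70 0 0 0 0;0 0 -80 0 0 0 0;0 0 -90 0 0 0 0"

```text
time: 4.78
tool_pos: [0.484, 0.3411, 0.1595]
tcp_rot: [2.243, 2.199, 0.0]
wrist_force: [-0.4, 0.0, -1.4]
width: 0.107
```

Request:
arm_command --targets "0 0 -5 0 0 0 0;0 0 -10 0 0 0 0;0 0 -10 0 0 0 0"

```text
time: 5.03
tool_pos: [0.4846, 0.3415, 0.1697]
tcp_rot: [2.243, 2.199, 0.003]
wrist_force: [0.1, -0.1, -1.5]
width: 0.101
```

Run:
```python
from h import *
p,d,X,t=wcam("pics/w3.png"); hsv=cv2.cvtColor(p,cv2.COLOR_BGR2HSV)
m=(cv2.inRange(hsv,(4,150,100),(17,255,255))>0)&(t[...,2]>-.05)&(t[...,2]<.0)
k,l,st,ce=cv2.connectedComponentsWithStats(m.astype(np.uint8)); i=1+np.argmax(st[1:,4])
q=t[l==i]; print(st[i],np.median(q,0),q.min(0),q.max(0)); print(cv2.minAreaRect((q[:,:2]*1000).astype(np.float32)))
A=np.polyfit(q[:,0],q[:,2],1);print("slope z vs x deg",np.degrees(np.arctan(A[0])),np.polyval(A,0), "at ends", np.median(q[q[:,0]>.03,2]),np.median(q[q[:,0]<.0,2]))
c=p.copy(); 
pp,dd=bot.read_camera("scene"); cv2.imwrite("pics/s3.png",cv2.resize(pp[60:260,230:430],None,fx=3,fy=3,interpolation=cv2.INTER_CUBIC))
go((.5105,.126,.17),down(11.5))
```

```text
[ 269  168   26  186 4376] [ 0.01729161  0.00063372 -0.02299014] [-0.03585804 -0.00491077 -0.03234307] [ 0.05078941  0.0055978  -0.00335103]
((7.480747222900391, 0.31892919540405273), (86.65951538085938, 10.49983024597168), 0.3786103129386902)
slope z vs x deg 0.6038490576699156 -0.02306991030060675 at ends -0.02287247673903578 -0.02305176575187269
t 5.13 pos [0.4839 0.341  0.1681] F [-0.5 -0.4 -1.5] w 0.104 q [ 0.57  0.16  1.85 -0.    1.13  0.59]
shift [-214.4   30.8   -1.8] turn [-1.000e-02  1.000e-02 -1.263e+01]
```

View pics/w3.png

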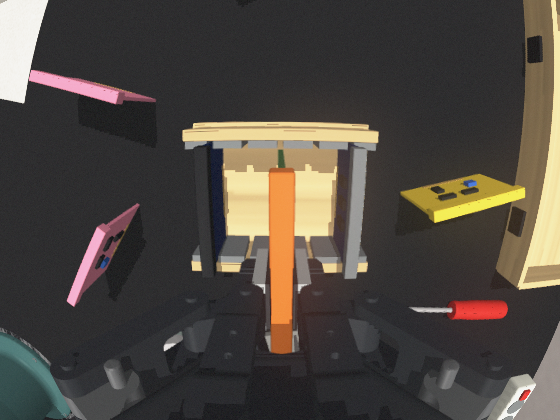

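View pics/s3.png

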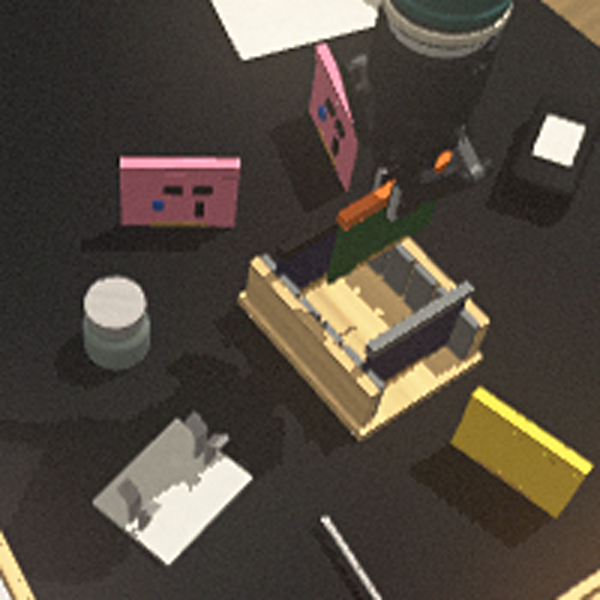

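The wrist view shows the card clear of the rack, held at mid-bar (the far bar end is 51 mm from the TCP) and upright. The scene crop shows the green board above the rack, with the other two cards still in their grooves. Now over to the stand.

Request:
arm_command --targets "-15 2 0 0 0 -1 0;-40 6 0 0 0 -3 0;-70 10 0 0 0 -5 0;-100 14 0 0 0 -7 0;-130 18 0 0 0 -9 0;-160 22 0 0 0 -11 0;-185 27 0 0 0 -12.6 0;-203 30 0 0 0 -12.6 0;-214 31 0 0 0 -12.6 0;-214 31 0 0 0 -12.6 0"

```text
time: 5.97
tool_pos: [0.5104, 0.1246, 0.1676]
tcp_rot: [-1.991, -2.429, 0.002]
wrist_force: [-0.7, 1.0, -1.9]
width: 0.106
```

Request:
arm_command --targets "0 0 5 0 0 0 0;0 0 10 0 0 0 0;0 0 15 0 0 0 0;0 0 20 0 0 0 0;0 0 20 0 0 0 0"

```text
time: 6.38
tool_pos: [0.5095, 0.1271, 0.1464]
tcp_rot: [-1.985, -2.432, 0.004]
wrist_force: [-1.0, -0.3, -1.9]
width: 0.105
```

Run:
```python
from h import *
p,d,X,t=wcam("pics/w4.png"); hsv=cv2.cvtColor(p,cv2.COLOR_BGR2HSV)
m=(hsv[...,1]<70)&(hsv[...,2]>130)&(X[...,2]<.02)&(X[...,0]>.4)&(X[...,0]<.62)&(X[...,1]>.05)&(X[...,1]<.22)
print(m.sum(),X[m].min(0),X[m].max(0))
rr=(X[...,2]>.03)&(X[...,2]<.06)&(X[...,0]>.45)&(X[...,0]<.58)&(X[...,1]>.05)&(X[...,1]<.22)
k,l,st,ce=cv2.connectedComponentsWithStats(rr.astype(np.uint8))
for i in range(1,k):
    if st[i,4]>20: print("f",st[i,4],ce[i].round(0),X[l==i].mean(0).round(4),t[l==i].mean(0).round(4))
for n in ("scene","top"):
    P,D=bot.read_camera(n); cv2.imwrite(f"pics/{n}4.png",P); np.save(f"{n}4.npy",D)
s=cv2.imread("pics/scene4.png");cv2.imwrite("pics/s4c.png",cv2.resize(s[140:270,220:370],None,fx=4,fy=4,interpolation=cv2.INTER_CUBIC))
go((.511,.126,.15),down(11.5))
```

```text
6884 [ 0.46168198  0.06605058 -0.00291286] [0.619911   0.20666847 0.01977753]
f 305 [269. 160.] [0.4933 0.1625 0.0477] [ 0.0378 -0.0085  0.0988]
f 320 [297. 160.] [0.5139 0.1666 0.0472] [0.0378 0.0125 0.0992]
t 6.53 pos [0.5107 0.1269 0.1481] F [ 0.4 -0.8 -0.8] w 0.105 q [ 0.2   0.05  2.01  0.    1.08 -0.  ]
shift [-1.   0.1 -1.9] turn [-0.02 -0.    0.01]
```

View pics/w4.png

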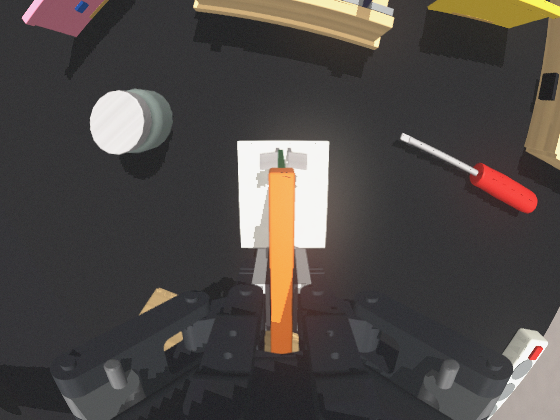

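View pics/s4c.png

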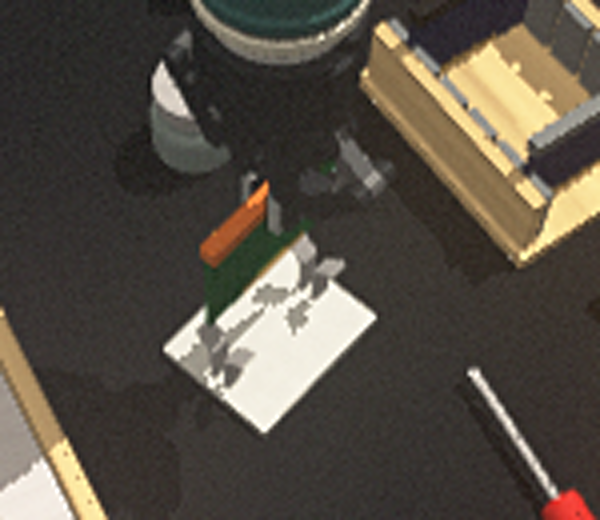

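The wrist view shows the stand base (columns 238–329), the finger pair at columns 269 and 297 (row 160), and the board's edge between them. The slot lies about 1.2 mm to the tool's +y, so I correct by that much and descend.

Request:
arm_command --targets "-1 1.2 0 0 0 0 0;-1 1.2 10 0 0 0 0;-1 1.2 20 0 0 0 0;-1 1.2 30 0 0 0 0;-1 1.2 36 0 0 0 0;-1 1.2 40 0 0 0 0;-1 1.2 44 0 0 0 0;-1 1.2 48 0 0 0 0;-1 1.2 52 0 0 0 0;-1 1.2 52 0 0 0 0"

```text
time: 7.37
tool_pos: [0.5117, 0.1256, 0.0955]
tcp_rot: [-1.988, -2.432, 0.001]
wrist_force: [-0.9, -0.1, -0.6]
width: 0.104
```

Run:
```python
from h import *
p,d,X,t=wcam("pics/w5.png"); cv2.imwrite("pics/w5c.png",cv2.resize(p[110:290,200:360],None,fx=3,fy=3))
go((.511,.126,.066),down(11.5))
```

```text
t 7.42 pos [0.5119 0.1257 0.0959] F [ 0.9  0.1 -0.2] w 0.1 q [ 0.19  0.11  2.05 -0.    0.98 -0.01]
shift [ 0.5 -0.8 29.9] turn [-0.04  0.   -0.03]
```

View pics/w5c.png

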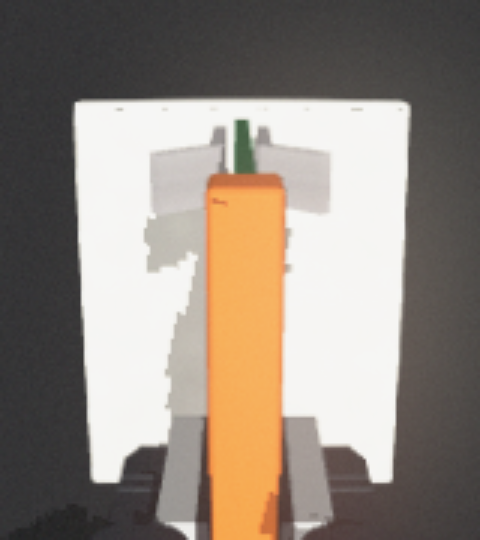

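The board's edge (crop column 241) sits centred between the fingers (222–258) and has entered the slot. I continue down slowly.

Request:
arm_command --targets "0 0 5 0 0 0 0;0 0 10 0 0 0 0;0 0 15 0 0 0 0;0 0 19 0 0 0 0;0 0 22 0 0 0 0;0 0 24 0 0 0 0;0 0 26 0 0 0 0;0 0 27 0 0 0 0;0 0 27 0 0 0 0"

```text
time: 8.17
tool_pos: [0.5121, 0.1257, 0.0691]
tcp_rot: [-1.988, -2.432, 0.0]
wrist_force: [-0.6, -0.2, -0.3]
width: 0.111
```

Request:
arm_command --targets "0 0 1 0 0 0 0;0 0 1 0 0 0 0;0 0 1 0 0 0 0"

```text
time: 8.42
tool_pos: [0.5123, 0.1258, 0.0684]
tcp_rot: [1.988, 2.432, 0.0]
wrist_force: [-0.7, 1.1, -1.1]
width: 0.108
```

Request:
arm_command --targets "0 0 1 0 0 0 0;0 0 1 0 0 0 0;0 0 2 0 0 0 0;0 0 2 0 0 0 0"

```text
time: 8.75
tool_pos: [0.5121, 0.1257, 0.0661]
tcp_rot: [-1.988, -2.432, 0.0]
wrist_force: [-0.5, 0.6, -1.7]
width: 0.105
```

Request:
arm_command --targets "0 0 1 0 0 0 0;0 0 1 0 0 0 0;0 0 1 0 0 0 0"

```text
time: 9.0
tool_pos: [0.5125, 0.1258, 0.0656]
tcp_rot: [1.988, 2.432, 0.001]
wrist_force: [-0.2, -1.2, 2.1]
width: 0.105
```

Request:
arm_command --targets "0 0 0.5 0 0 0 0;0 0 0.5 0 0 0 0;0 0 0.5 0 0 0 0"

```text
time: 9.25
tool_pos: [0.5128, 0.1258, 0.0656]
tcp_rot: [1.988, 2.432, 0.001]
wrist_force: [-2.0, -0.8, 5.2]
width: 0.101
```

Run:
```python
from h import *
p,d,X,t=wcam("pics/w6.png"); cv2.imwrite("pics/w6c.png",cv2.resize(p[110:290,200:360],None,fx=3,fy=3))
go((.511,.126,.066),down(11.5))
pp,dd=bot.read_camera("scene");cv2.imwrite("pics/s6c.png",cv2.resize(pp[140:270,220:370],None,fx=4,fy=4,interpolation=cv2.INTER_CUBIC))
```

```text
t 9.3 pos [0.5128 0.1258 0.0656] F [ 0.3 -1.2  4.8] w 0.104 q [ 0.19  0.15  2.07 -0.    0.92 -0.01]
shift [ 0.5 -1.7 -0.4] turn [ 0.07  0.01 -0.02]
```

View pics/s6c.png

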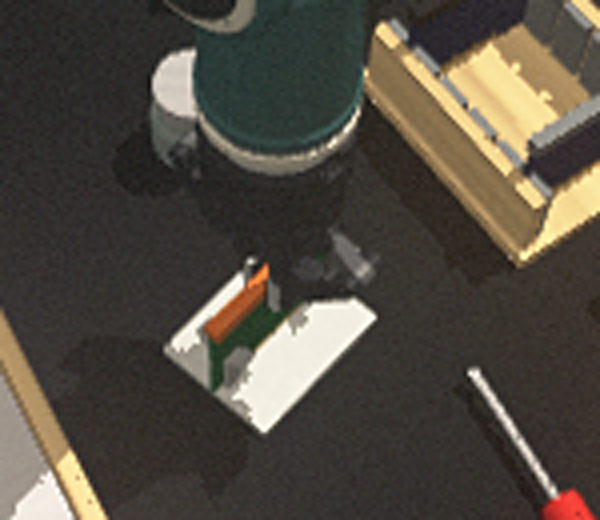

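Contact force is about 5 N and the TCP height matches a card bottom at z = 8 mm, so the card is seated. I release it and rise.

Request:
arm_command --targets "0 0 0 0 0 0 0.2;0 0 0 0 0 0 0.35;0 0 0 0 0 0 0.47;0 0 0 0 0 0 0.47;0 0 -10 0 0 0 0.47;0 0 -25 0 0 0 0.47;0 0 -50 0 0 0 0.47;0 0 -80 0 0 0 0.47;0 0 -120 0 0 0 0.47;0 0 -150 0 0 0 0.47"

```text
time: 10.18
tool_pos: [0.5125, 0.1258, 0.2181]
tcp_rot: [1.988, 2.431, 0.002]
wrist_force: [-0.4, 0.1, 0.3]
width: 0.469
```

Run:
```python
from h import *
p,d,X,t=wcam("pics/w7.png")
for n in ("scene","top"):
    P,D=bot.read_camera(n); cv2.imwrite(f"pics/{n}7.png",P); np.save(f"{n}7.npy",D); X=deproj(n,D)
    hsv=cv2.cvtColor(P,cv2.COLOR_BGR2HSV)
    m=(cv2.inRange(hsv,(3,130,80),(17,255,255))>0)&(X[...,2]>.07)&(X[...,2]<.11)&(X[...,0]>.42)&(X[...,0]<.6)&(X[...,1]>.04)&(X[...,1]<.22)
    if m.sum()>10: print(n,m.sum(),np.percentile(X[m][:,2],[5,50,95]),cv2.minAreaRect((X[m][:,:2]*1000).astype(np.float32)))
s=cv2.imread("pics/scene7.png");cv2.imwrite("pics/s7c.png",cv2.resize(s[80:270,220:420],None,fx=3,fy=3,interpolation=cv2.INTER_CUBIC))
go((.511,.126,.3),down(11.5))
```

```text
scene 228 [0.08365851 0.09020223 0.09252638] ((514.5682373046875, 124.64837646484375), (10.424450874328613, 99.41796112060547), 10.807661056518555)
top 77 [0.08322898 0.08839691 0.09210295] ((512.257568359375, 123.53021240234375), (10.421387672424316, 98.82254791259766), 11.444657325744629)
t 10.33 pos [0.5148 0.1263 0.2194] F [ 0.  -1.3 -0.1] w 0.468 q [ 0.19 -0.01  1.93  0.    1.21 -0.01]
shift [  0.5  -3.1 -80.6] turn [ 0.48  0.   -0.03]
```

View pics/s7c.png

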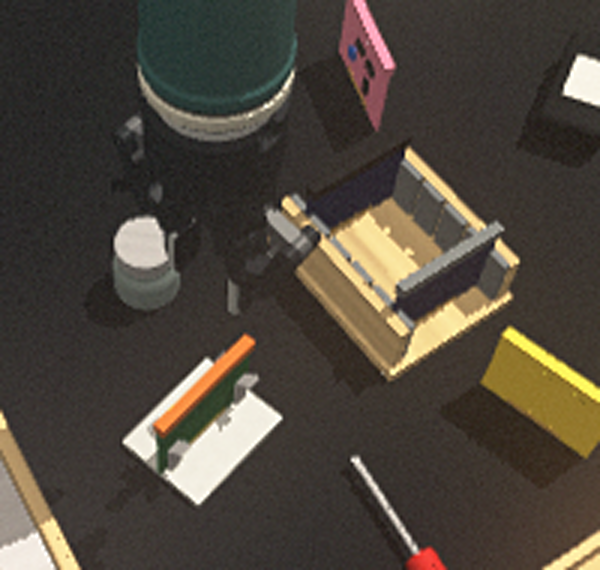

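View pics/w7.png

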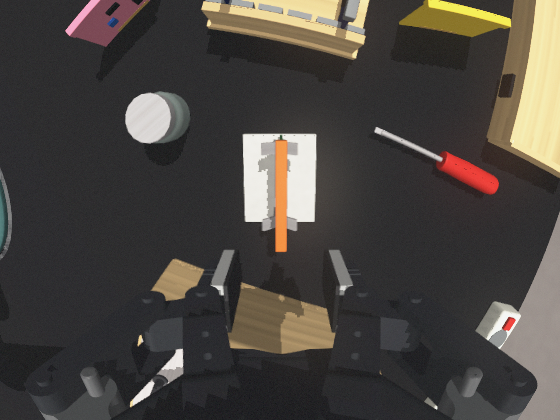

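The card stands upright and seated: bar top at z ≈ 0.090, bar centre about (0.513, 0.124), within 2–3 mm of the stand centre. The other cards, the jar and the screwdriver have not moved. Next is the handle.

Run:
```python
from h import *
go((.4115,-.164,.24),down(-8.9))
```

```text
t 10.33 pos [0.5148 0.1263 0.2194] F [ 0.  -1.3 -0.1] w 0.468 q [ 0.19 -0.01  1.93  0.    1.21 -0.01]
shift [-263.9 -158.8  -21.9] turn [ 0.47 -0.08 20.37]
```

Request:
arm_command --targets "-30 -18 -20 0 0 2 0.6;-65 -39 -22 0 0 5 0.6;-100 -60 -22 0 0 8 0.6;-135 -81 -22 0 0 12 0.6;-170 -102 -22 0 0 16 0.6;-205 -123 -22 0 0 20 0.6;-235 -141 -22 0 0 20.4 0.6;-255 -153 -22 0 0 20.4 0.6;-264 -157 -22 0 0 20.4 0.6;-264 -157 -22 0 0 20.4 0.6"

```text
time: 11.17
tool_pos: [0.4096, -0.1655, 0.2356]
tcp_rot: [-2.39, -2.037, 0.002]
wrist_force: [-1.0, 0.2, -0.1]
width: 0.604
```

Request:
arm_command --targets "0 0 0 0 0 0 0.6;0 0 0 0 0 0 0.6"

```text
time: 11.33
tool_pos: [0.4109, -0.1631, 0.2362]
tcp_rot: [-2.386, -2.042, -0.0]
wrist_force: [1.0, 1.2, 0.4]
width: 0.604
```

Run:
```python
from h import *
p,d,X,t=wcam("pics/w8.png")
m=(X[...,2]>.135)&(X[...,2]<.165)&(X[...,0]>.3)&(X[...,0]<.5)&(t[...,2]>.03)
k,l,st,ce=cv2.connectedComponentsWithStats(m.astype(np.uint8))
for i in range(1,k):
    if st[i,4]>60: print(st[i],ce[i],X[l==i].mean(0).round(4),cv2.minAreaRect((X[l==i][:,:2]*1000).astype(np.float32)),np.median(t[l==i],0))
go((.4115,-.164,.24),down(-8.9))
```

```text
[ 273  125   14  163 2180] [279.51513761 204.46513761] [ 0.4115 -0.1565  0.1523] ((410.2367858886719, -162.98300170898438), (128.70010375976562, 10.067315101623535), 81.26600646972656) [ 0.00812211 -0.00014309  0.08341359]
t 11.38 pos [ 0.4111 -0.163   0.2363] F [ 0.  -0.3 -0.5] w 0.597 q [-0.43 -0.19  2.07  0.    1.27 -0.28]
shift [-1.   0.6 -3.7] turn [-0.05 -0.05  0.06]
```

View pics/w8.png

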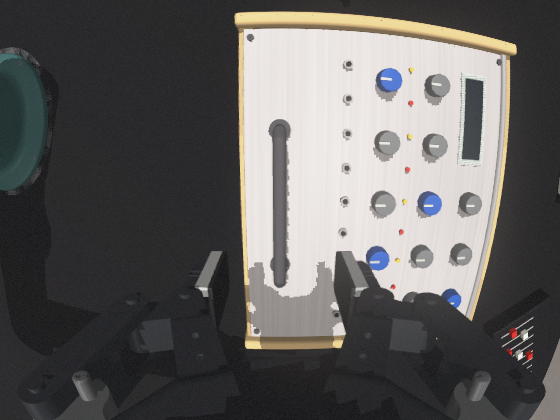

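The dark bow handle runs along column 279 (rows 125–285), parallel to the pads and centred between the fingers. All three cameras agree on (0.411, -0.163), so I descend.

Request:
arm_command --targets "0 0 25 0 0 0 0.6;0 0 50 0 0 0 0.6;0 0 75 0 0 0 0.6;0 0 90 0 0 0 0.6;0 0 100 0 0 0 0.6;0 0 105 0 0 0 0.6;0 0 105 0 0 0 0.6;0 0 105 0 0 0 0.6"

```text
time: 12.05
tool_pos: [0.4116, -0.164, 0.1325]
tcp_rot: [2.386, 2.042, 0.001]
wrist_force: [-0.1, -1.4, -0.4]
width: 0.597
```

Request:
arm_command --targets "0 0 0 0 0 0 0.3;0 0 0 0 0 0 0.1;0 0 0 0 0 0 0;0 0 0 0 0 0 0;0 0 0 0 0 0 0;0 0 0 0 0 0 0;0 0 0 0 0 0 0" --newtons 60

```text
time: 12.63
tool_pos: [0.4091, -0.1641, 0.1327]
tcp_rot: [-2.385, -2.04, 0.004]
wrist_force: [-7.9, 1.0, 9.2]
width: 0.093
```

```bash
cat >> h.py <<'E'
def arc(theta_now,thetas,kt,pin):
    """print shifts along tool axes for panel angles (deg); pin = dist bar->TCP along tool z (m)"""
    s=bot.read_state(); Rc=R.from_rotvec(s["tcp_rot"]); ps=np.radians(-8.8)
    ex=np.array([np.cos(ps),np.sin(ps),0]); ez=np.array([0,0,1.]); ey=np.cross(ez,ex)
    bar=lambda th: .214*(-np.cos(th)*ex+np.sin(th)*ez)+.0415*(np.sin(th)*ex+np.cos(th)*ez)
    b0=bar(np.radians(theta_now)); zt=Rc.as_matrix()[:,2]
    for th in thetas:
        dR=R.from_rotvec(ey*np.radians((th-theta_now)*kt))   # sign: tips swing to -x as the panel opens
        Rn=dR*Rc; zn=Rn.as_matrix()[:,2]
        d=Rc.inv().apply(bar(np.radians(th))-b0+pin*(zn-zt))*1000; r=np.degrees((Rc.inv()*Rn).as_rotvec())
        print(th,d.round(1),r.round(1),"zt",zn.round(2))
    return b0
E
python3 - <<'E'
from h import *
p,d,X,t=wcam("pics/w9.png")
go((.4115,-.164,.24),down(-8.9))
arc(0,[2,5,10,15,20,25,30,35,40,45,50],.7,.019)
E
```

```text
t 12.68 pos [ 0.4091 -0.1641  0.1326] F [-7.5  2.1  8.4] w 0.092 q [-0.44 -0.1   2.19 -0.    1.06 -0.28]
shift [   0.5    2.  -107.4] turn [-0.22  0.01 -0.03]
2 [ 0.   1.1 -7.5] [ 1.4 -0.  -0. ] zt [-0.03  0.   -1.  ]
5 [  0.    3.2 -18.5] [ 3.5 -0.  -0. ] zt [-0.06  0.01 -1.  ]
10 [  0.    8.  -36.7] [ 7. -0. -0.] zt [-0.12  0.02 -0.99]
15 [  0.   14.4 -54.4] [10.5 -0.  -0. ] zt [-0.18  0.03 -0.98]
20 [  0.   22.2 -71.4] [14. -0. -0.] zt [-0.24  0.04 -0.97]
25 [  0.1  31.5 -87.6] [17.5 -0.  -0. ] zt [-0.3   0.05 -0.95]
30 [ 1.000e-01  4.220e+01 -1.029e+02] [21. -0. -0.] zt [-0.36  0.06 -0.93]
35 [ 1.000e-01  5.420e+01 -1.172e+02] [24.5 -0.1 -0. ] zt [-0.41  0.06 -0.91]
40 [ 1.000e-01  6.730e+01 -1.304e+02] [28.  -0.1 -0. ] zt [-0.47  0.07 -0.88]
45 [   0.2   81.6 -142.3] [31.5 -0.1 -0. ] zt [-0.52  0.08 -0.85]
50 [   0.2   96.8 -153. ] [35.  -0.1 -0. ] zt [-0.57  0.09 -0.82]
```

View pics/w9.png

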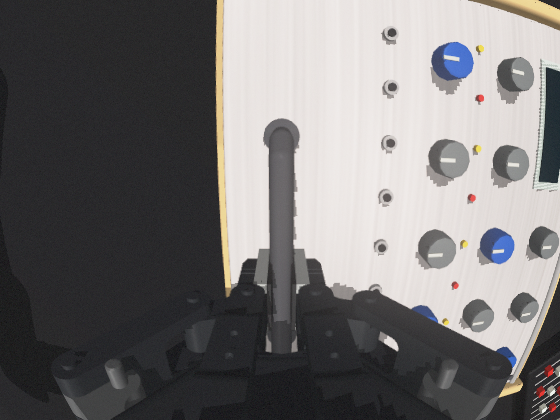

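The handle is gripped at the middle of the bar (opening 0.093, column 281). I lift along the arc about the hinge, tilting the tool with the panel.

Request:
arm_command --targets "0 0 -7 1.4 0 0 0;0 1.5 -18 3.5 0 0 0;0 3.5 -27 5 0 0 0;0 6 -36.5 7 0 0 0;0 9 -45.5 9 0 0 0;0 12.5 -54.5 10.5 0 0 0;0 16 -63 12.3 0 0 0;0 20.5 -71.5 14 0 0 0;0 20.5 -71.5 14 0 0 0;0 20.5 -71.5 14 0 0 0"

```text
time: 13.52
tool_pos: [0.4309, -0.1675, 0.2028]
tcp_rot: [-2.239, -1.915, 0.236]
wrist_force: [-1.6, -0.5, -3.5]
width: 0.092
```

```bash
cat >> h.py <<'E'
def est(b0=np.array([.4091,-.1641,.1516])):
    s=bot.read_state(); Rc=R.from_rotvec(s["tcp_rot"]); zt=Rc.as_matrix()[:,2]; b=s["tool_pos"]-.019*zt
    ps=np.radians(-8.8); ex=np.array([np.cos(ps),np.sin(ps),0]); h=b0+.214*ex; h[2]=.1085+ (b0[2]-.150)
    v=b-h; th=np.degrees(np.arctan2(v[2],-(v@ex))-np.arctan2(.0415,.214)); print("bar",b.round(4),"radius",np.hypot(v@ex,v[2]).round(4),"of .218; theta",th.round(2),"tilt",np.degrees(np.arctan2(-(zt@ex),-zt[2])).round(1))
    return th
E
python3 - <<'E'
from h import *
th=est(); go((.4115,-.164,.24),down(-8.9))
arc(20,[25,30,35,40,45,50],.7,.019)
E
```

```text
bar [ 0.4354 -0.1682  0.2212] radius 0.2178 of .218; theta 19.7 tilt 14.0
t 13.52 pos [ 0.4309 -0.1675  0.2028] F [-1.6 -0.5 -3.5] w 0.092 q [-0.38  0.05  1.93 -0.06  1.41 -0.21]
shift [  0.5 -28.1 -31.3] turn [-14.03   0.    -0.02]
25 [  0.    5.2 -18. ] [ 3.5 -0.   0. ] zt [-0.3   0.05 -0.95]
30 [  0.   11.9 -35.4] [ 7. -0.  0.] zt [-0.35  0.06 -0.93]
35 [  0.1  20.1 -52.1] [10.5 -0.   0. ] zt [-0.41  0.06 -0.91]
40 [  0.1  29.7 -68.1] [14. -0.  0.] zt [-0.46  0.07 -0.88]
45 [  0.1  40.7 -83.1] [17.5 -0.   0. ] zt [-0.52  0.08 -0.85]
50 [  0.1  52.9 -97. ] [21. -0.  0.] zt [-0.57  0.09 -0.82]
```

The bar follows the arc (radius 217.8 of 218 mm) with low forces. I continue.

Request:
arm_command --targets "0 2.5 -9 1.8 0 0 0;0 5.2 -18 3.5 0 0 0;0 8.5 -26.7 5.2 0 0 0;0 12 -35.4 7 0 0 0;0 16 -43.8 8.7 0 0 0;0 20.1 -52.1 10.5 0 0 0;0 25 -60 12.2 0 0 0;0 29.7 -68.1 14 0 0 0;0 29.7 -68.1 14 0 0 0;0 29.7 -68.1 14 0 0 0"

```text
time: 14.35
tool_pos: [0.4749, -0.1744, 0.2614]
tcp_rot: [-2.079, -1.777, 0.444]
wrist_force: [-4.4, -0.4, -2.1]
width: 0.092
```

Run:
```python
from h import *
th=est(); go((.4115,-.164,.24),down(-8.9))
arc(th,[42.5,45,47.5,50],.7,.019)
```

```text
bar [ 0.4838 -0.1758  0.2782] radius 0.2177 of .218; theta 39.55 tilt 28.1
t 14.35 pos [ 0.4749 -0.1744  0.2614] F [-4.4 -0.4 -2.1] w 0.092 q [-0.34  0.26  1.63 -0.09  1.73 -0.18]
shift [  0.4 -46.6  49.1] turn [-2.808e+01 -1.000e-02 -3.000e-02]
42.5 [  0.    3.9 -10.3] [ 2.1 -0.   0. ] zt [-0.5   0.08 -0.86]
45 [  0.    7.5 -18.8] [ 3.8 -0.   0. ] zt [-0.52  0.08 -0.85]
47.5 [  0.1  11.6 -27.1] [ 5.6 -0.   0. ] zt [-0.55  0.09 -0.83]
50 [  0.1  16.  -35.3] [ 7.3 -0.   0. ] zt [-0.57  0.09 -0.82]
```

Request:
arm_command --targets "0 2 -5.2 1 0 0 0;0 3.9 -10.3 2.1 0 0 0;0 5.7 -14.5 3 0 0 0;0 7.5 -18.8 3.8 0 0 0;0 9.5 -23 4.7 0 0 0;0 11.6 -27.1 5.6 0 0 0;0 13.8 -31.2 6.5 0 0 0;0 16 -35.3 7.3 0 0 0;0 16 -35.3 7.3 0 0 0;0 16 -35.3 7.3 0 0 0"

```text
time: 15.18
tool_pos: [0.5067, -0.1794, 0.286]
tcp_rot: [-1.992, -1.704, 0.542]
wrist_force: [-1.7, -1.0, -2.9]
width: 0.095
```

Request:
arm_command --targets "0 0 0 0 0 0 0;0 0 0 0 0 0 0;0 0 0 0 0 0 0"

```text
time: 15.43
tool_pos: [0.5061, -0.1793, 0.2857]
tcp_rot: [-1.993, -1.704, 0.542]
wrist_force: [-0.7, -2.1, -4.4]
width: 0.091
```

Run:
```python
from h import *
th=est(); arc(th,[50],.7,.019); print(bot.read_state()["wrist_force"])
for n in ("scene","top"):
    P,D=bot.read_camera(n); cv2.imwrite(f"pics/{n}10.png",P); X=deproj(n,D); hsv=cv2.cvtColor(P,cv2.COLOR_BGR2HSV)
    ps=np.radians(-8.8); ex=np.array([np.cos(ps),np.sin(ps),0]); ey=np.array([-ex[1],ex[0],0])
    V=X-np.array([.6206,-.1969,.1085]); a=V@ex; b=V@ey
    m=(a>-.17)&(a<-.01)&(abs(b)<.14)&(V[...,2]>0.01)&(V[...,2]<.22)&(hsv[...,1]<60)&(hsv[...,2]>120)
    q=np.stack([a[m],V[...,2][m],b[m]],-1)
    for _ in range(6):  # plane fit z = k*a+c, trimmed
        A=np.polyfit(q[:,0],q[:,1],1); r=q[:,1]-np.polyval(A,q[:,0]); q=q[abs(r)<max(.003,1.5*r.std())]
    print(n,len(q),"panel angle deg",-np.degrees(np.arctan(A[0])),"offset",A[1], q.min(0),q.max(0))
    m=(cv2.inRange(hsv,(3,130,80),(17,255,255))>0)&(X[...,2]>.07)&(X[...,2]<.11)&(X[...,0]>.42)&(X[...,0]<.6)&(X[...,1]>.04)&(X[...,1]<.22)
    if m.sum()>10: print("card",m.sum(),np.percentile(X[m][:,2],[5,50,95]),cv2.minAreaRect((X[m][:,:2]*1000).astype(np.float32)))
```

```text
bar [ 0.517  -0.181   0.3012] radius 0.2179 of .218; theta 50.28 tilt 35.3
50 [-0.  -0.4  1. ] [-0.2  0.  -0. ] zt [-0.57  0.09 -0.82]
[-0.69771509 -2.12226638 -4.40334617]
scene 7289 panel angle deg 49.73534534012005 offset 0.004575652108801385 [-0.15633506  0.01440534 -0.13999888] [-0.01005611  0.1888894   0.13998503]
card 247 [0.08340801 0.09002699 0.09261184] ((513.427490234375, 124.72295379638672), (11.08565902709961, 99.78176879882812), 11.526015281677246)
top 1948 panel angle deg 49.71180573856926 offset 0.0017021620109903873 [-0.15824276  0.01136949 -0.03662779] [-0.01000585  0.18835864  0.13979875]
card 110 [0.08083858 0.08836333 0.09185481] ((511.0315246582031, 123.3900146484375), (9.888580322265625, 98.84873962402344), 12.797616004943848)
```

View pics/scene10.png

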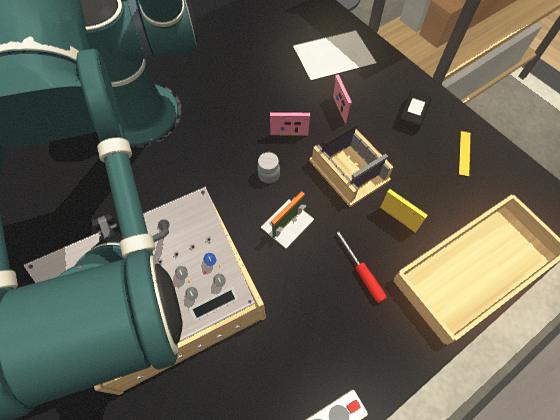

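View pics/top10.png

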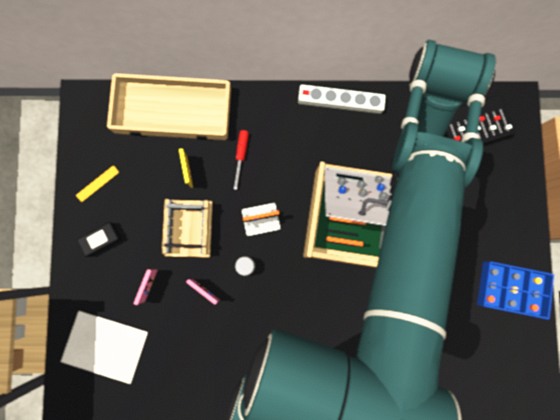

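The panel reads 50.3° from the arm and 49.7° from both cameras. The card stands in the stand at scene (288,208), and the bystanders have not moved. I hand the job in.

Run:
```python
from h import *
print(bot.finish_job())
```

```text
the job is handed in; nothing more can be done
None
```

The job is handed in: the orange-barred card stands in the bench stand, and the arm is holding the synthesizer panel open at 50 degrees. It took about 15.5 s of the 58 s.

- **Card:** I lifted it out of the rack's middle groove, lowered it into the stand's slot with about 5 N of contact, and released it. It is upright and seated (bar top about 90 mm above the table). It measures within about 3 mm of the stand's centre, or up to 4 mm from one camera, and the cameras disagree with each other by about 2 mm.
- **Panel:** The arm has the handle at mid-bar with a 60 N grip. The angle reads 50.3° from the arm's pose and 49.7° from both cameras, and the last wrist force was about 5 N.
- **Everything else:** The other two cards, the screwdriver and the jar look unmoved in the last pictures. No check failed. I let the round handle bar turn about 15° in the grip as the panel opened instead of tilting the tool the full 50°.

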